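# Reset a tripped breaker under a push-latch cover

## Task

A socket on the bench supply box is dead because its breaker has tripped: press the front of the box's dust cover once so that the latch lets go and the cover springs open by itself, press the one breaker button that stands out until it is fully in, then push the cover shut and press it home so that it stays latched. Only press and push, without forcing anything; pull no breaker out, and leave the other things on the bench where they lie.

Things in the scene. Friction and masses are not known exactly. Their poses are not given: they have to be found in the camera images.
- supply_box: Grey bench supply box, fixed to the bench, 122 deep (x) x 182 wide (y) x 50 mm high, three round sockets on its front. Origin: centre of its underside; x points from the sockets to the hinge, y along the hinge, z up. A raised panel (z = 60 mm) on top carries three round buttons in a row along y (at x = -4, y = +50, +16, -18 mm) under one black dust cover.
- cover (a joint): Angle of the dust cover, rad: 0 latched shut, -0.066 pressed in to its hard stop (front edge 6 mm lower), 1.65 open, about upright. A spring (2 N at the front edge) opens it in a second. Push-push latch: pressed to the stop from latched and let go, it springs open; pushed down from open to the stop and let go, it stays latched. A press well short of the stop changes nothing.
- cover_press (a point): Point on the cover's outer face, mid-width, 10 mm in from the front edge; moves with the cover (84 mm from the hinge line, 14 mm out from it). z points out of the outer face (up when shut), x from front edge to hinge. Any place along the front edge serves; a ridged thumb pad marks the right corner.
- cover_hinge (a point): Middle of the cover's hinge line: 45 mm behind the box's centre, 64 mm above the bench; axes as the box's. The cover is a stiff black shell 94 deep x 160 wide x 20 mm tall, its outer face 78 mm above the bench when latched. Inside it, at y = -58 mm, hangs a steel latch tongue 17 mm wide, reaching 37 mm in from the outer face.
- breaker_a (a joint): How far this breaker's button is pushed in, m: 0 to 0.001 when it has tripped and stands out, 0.0065 when fully in (hard stop). It has no spring: about 3 N moves it and it stays where it is left.
- breaker_a_top (a point): Centre of the top of this breaker's round black button (11 mm across, in a steel collar 19 mm across and 3 mm high); z up. 11 mm above the panel when tripped, 4.5 mm when in. Which of the three places holds which breaker varies.
- breaker_b (a joint): How far this breaker's button is pushed in, m: 0 to 0.001 when it has tripped and stands out, 0.0065 when fully in (hard stop). It has no spring: about 3 N moves it and it stays where it is left.
- breaker_b_top (a point): Centre of the top of this breaker's round black button (11 mm across, in a steel collar 19 mm across and 3 mm high); z up. 11 mm above the panel when tripped, 4.5 mm when in. Which of the three places holds which breaker varies.
- breaker_c (a joint): How far this breaker's button is pushed in, m: 0 to 0.001 when it has tripped and stands out, 0.0065 when fully in (hard stop). It has no spring: about 3 N moves it and it stays where it is left.
- breaker_c_top (a point): Centre of the top of this breaker's round black button (11 mm across, in a steel collar 19 mm across and 3 mm high); z up. 11 mm above the panel when tripped, 4.5 mm when in. Which of the three places holds which breaker varies.
- motor_pole: Obstacle: upright steel pole, 25 mm thick, 1.3 m high, foot 108 mm across, 0.48 m ahead of the robot's axis and 0.26 m to its right; origin at its foot. A second solid obstacle is the black drive shaft that hangs 0.28 m ahead, from 0.15 m right of the axis at bench height to 0.05 m right of it 0.6 m up and on to 1 m up. The box stands left of both.
- loupe: Bystander lying loose near the box: black eye loupe, 39 x 21 x 21 mm; origin at the middle of its underside.
- wax_block: Bystander lying loose near the box: green carving-wax block, 37 x 53 x 24 mm; origin at the middle of its underside.
- pliers_round: Bystander lying loose near the box: round-nose pliers, 126 x 67 x 12 mm; origin at the middle of its underside.
- tape_black: Bystander lying loose near the box: roll of black tape lying flat, 60 x 60 x 18 mm; origin at the middle of its underside.
- tweezers1: Bystander lying loose near the box: steel tweezers, 126 x 13 x 9 mm; origin at the middle of its underside.
- disc_pink: Bystander lying loose near the box: red abrasive disc, 22 x 22 x 4 mm; origin at the middle of its underside.
- bar_tripoli: Bystander lying loose near the box: brown bar of polishing compound, 102 x 40 x 33 mm; origin at the middle of its underside.

How it is judged:
By the outcome, as a careful person would: the job done as asked, in the order asked, and still so for the second after the job is handed in, with the robot touching nothing.
It also fails if it takes over 56 s, if anything falls off the work surface, if the arm or the gripper's body presses on something with over 40 N, if the wrist force passes 120 N, or if a joint passes its speed limit or range.

## Robot

A 6-joint arm with a two-finger parallel gripper is mounted at the origin on a cart in front of the work surface, level with it; the furniture and walls round the work are solid. World frame = base frame: x ahead of the robot, y to its left, z up, the work surface at z = 0. Lengths are in m, angles in rad, forces in N, time in s.
With the tool pointing down it reaches from about 0.425 to 1.125 m from the base axis. Payload 14.9 kg.
Tool frame: the origin (TCP) lies midway between the tips of the shut fingers; the grasp point (between the pads) lies 19 mm behind it; z points along the fingers, y is the direction in which the jaws open and shut (so a half turn about z gives the same grasp; the last joint's range is limited). The gripper opens to 91 mm and grips with 3 to 60 N. Pads are 32 mm wide; open, the fingers measure 118 mm over their backs; the gripper's body (76 mm by 178 mm) begins 60 mm behind the grasp point.
Start: joints at [1.071, 0.379, 1.734, -0, 1.028, -0.033], TCP at [0.315, 0.625, 0.214] pointing down, gripper open.
Joint ranges: [-2.77, 2.77], [-0.74, 2.19], [0, 2.66], [-1.06, 4.2], [0.31, 2.87], [-3.08, 3.08]. Speed limits (rad/s): [1.89, 1.89, 2.39, 3.14, 3.14, 3.14].

## Interface

Orientations are given as a rotation vector (axis times angle).
In Python, from workcell import sense, camera, sign_off gives the robot as it stands. The module is installed in compiled form; this text tells all that it offers.
- The arm moves only by the tool servo_tool, never from a script. Its argument "targets" is one flat list of numbers, 5 for each row, row after row: the shift along the tool's x, y, z scaled (see below), then the turn about the tool's z scaled (see below), then the gripper command: -1 is fully open, 1 is shut, values between are in proportion. A call has 1 to 20 rows; each row shifts and turns the commanded pose from where the row before left it, along the tool's axes as they then stand; what a row does not reach is not made up. The controller multiplies each number of a shift by 50 mm and each number of a turn by 5 degrees. A row lasts 1/8 s, in which the tool goes at most 62.5 mm and 10.7 degrees, less where a joint would pass 70% of its speed; a pose out of reach is approached as far as the arm can. A call with a number of a shift or a turn outside -1 to 1 is refused whole. A call with a gripper value outside its range is refused whole. The fingers move at their own pace and stop on an object; "squeeze" is the grip in N (left out, the last holds). Time passes only in rows, so rows that do not move let the fingers close. It gives the time, the measured TCP pose, the force and the opening at its end, in the units of the state.
- sense(): the state, without advancing time (a new reading comes with each control period).
- camera(name): name is "scene" or "top" or "wrist"; returns a dict with "pixels" (400x640x3 uint8, red, green, blue), "vfov" (degrees; the focal length in pixels is half the picture's height over the tangent of half this angle, whatever the lens; pixels are square), "cx", "cy" (the principal point, pixels), "T" (4x4, takes a point from camera to world coordinates); the wrist camera has in their place "T_tool_cam" (4x4, takes a point from camera to tool coordinates, whose origin is the TCP and whose axes are the flange's). Camera axes: x right, y up, looking along -z (the intrinsics and any distortion apply to the point x, -y, -z); pixel columns grow to the right and rows downward; lengths in m; the calibration is good to about 2 mm. A picture is of the moment at which its call begins: read the wrist's pose just before it. There is no depth.
- sign_off(): hands the job in, once; it reports no verdict.
The state is a dict: "time": time; "joint_positions": joint angles; "qd": joint speeds; "effort": joint torques, N m; "tcp_pos": TCP position; "tool_rot": TCP orientation; "wrist_force": force on the tool from outside, world axes, zero at the start; "moment": the same for the moment, N m; "grip_width": finger opening in m.
Only numpy, scipy, OpenCV 4.12 (cv2) and the standard library are available. Lean on these libraries where they do the work, as an engineer would, in place of code of your own. Each camera call takes 0.05 s, during which the arm holds its last target.

## Working session

There is one attempt and no reset: what is moved stays moved. The work goes in short steps, Python scripts to look and compute and a tool call to move; the robot and the scene stay as the last step left them, time stands still between calls to the robot, and variables do not carry over. Pictures are saved under pics/ and viewed, and the job is handed in when it is done.

Besides the shell and the picture viewer there is one more tool, called after ">>>" as name(argument=value, ...) on one line, values as JSON. servo_tool: Moves the arm, as the interface text tells. Shifts and turns lie within -1 to 1; 1 stands for 50 mm of shift or 5 degrees of turn. Its arguments: {"type":"object","properties":{"targets":{"type":"array"},"squeeze":{"type":"number"}},"required":["targets"]}

```bash
mkdir -p pics
cat > h.py <<'E'
import numpy as np, cv2
from workcell import sense, camera, sign_off
from scipy.spatial.transform import Rotation as R
def snap(n,f):
    s=sense(); c=camera(n)
    if n=="wrist":
        T=np.eye(4);T[:3,:3]=R.from_rotvec(s["tool_rot"]).as_matrix();T[:3,3]=s["tcp_pos"]
        c["T"]=T@np.array(c["T_tool_cam"])
    cv2.imwrite("pics/"+f,c["pixels"][:,:,::-1]); np.save("pics/"+f+".npy",{k:v for k,v in c.items()},allow_pickle=True)
    return c
def load(f): return np.load("pics/"+f+".npy",allow_pickle=True).item()
def ray(c,u,v):
    f=200/np.tan(np.radians(c["vfov"])/2)
    d=np.array([(u-c["cx"])/f,-(v-c["cy"])/f,-1]); T=np.array(c["T"])
    return T[:3,3],T[:3,:3]@d
def onz(c,u,v,z):
    o,d=ray(c,u,v); return o+d*(z-o[2])/d[2]
def proj(c,p):
    f=200/np.tan(np.radians(c["vfov"])/2); T=np.array(c["T"])
    q=T[:3,:3].T@(np.array(p)-T[:3,3]); return c["cx"]-f*q[0]/q[2], c["cy"]+f*q[1]/q[2]
E
python3 - <<'E'
from h import *
print(sense())
for n in ("scene","top","wrist"):
    c=snap(n,n+"0.png"); print(n,{k:v for k,v in c.items() if k!="pixels"})
E
```

```text
{'time': 0.0, 'joint_positions': array([ 1.07066292e+00,  3.79398756e-01,  1.73476243e+00, -2.23854596e-05,
        1.02849942e+00, -3.33168738e-02]), 'qd': array([-0.00089913, -0.00079199, -0.00173916, -0.00045223, -0.00161063,
       -0.00174553]), 'effort': array([ 4.34660997e-04, -7.63729548e+01, -4.34372771e+01,  6.51506335e-02,
        4.24022076e-02, -7.71140822e-05]), 'tcp_pos': array([0.31486719, 0.62475504, 0.2133042 ]), 'tool_rot': array([-7.26555162e-01, -3.05615232e+00,  1.62601552e-03]), 'wrist_force': array([ 0.53751333, -0.08626895,  0.49299633]), 'moment': array([ 0.00949941, -0.02501694,  0.03293149]), 'grip_width': 0.09130041526519472}
scene {'vfov': 51.80117741047391, 'cx': 320.64130186628813, 'cy': 198.11070106157257, 'T': array([[ 0.77065754,  0.43988649, -0.4610714 ,  0.01666498],
       [-0.63701735,  0.51225333, -0.57602554, -0.49606454],
       [-0.01720049,  0.7376289 ,  0.67498722,  0.83297212],
       [ 0.        ,  0.        ,  0.        ,  1.        ]])}
top {'vfov': 51.41344526433812, 'cx': 325.2904512458554, 'cy': 194.89939508414878, 'T': array([[-0.0
[... 321 characters left out ...]
_tool_cam': array([[ 3.00962517e-04,  9.66281965e-01,  2.57486064e-01,
         7.31728815e-02],
       [ 9.99999871e-01, -1.85592248e-04, -4.72367454e-04,
        -8.14454247e-04],
       [-4.08652735e-04,  2.57486173e-01, -9.66281897e-01,
        -1.71500388e-01],
       [ 0.00000000e+00,  0.00000000e+00,  0.00000000e+00,
         1.00000000e+00]]), 'T': array([[ 4.49778504e-01, -8.63102668e-01, -2.29680391e-01,
         2.49242059e-01],
       [ 8.93139935e-01,  4.34480395e-01,  1.16309258e-01,
         6.57148691e-01],
       [-5.95204023e-04, -2.57450133e-01,  9.66291403e-01,
         3.84853970e-01],
       [ 0.00000000e+00,  0.00000000e+00,  0.00000000e+00,
         1.00000000e+00]])}
```

View pics/scene0.png

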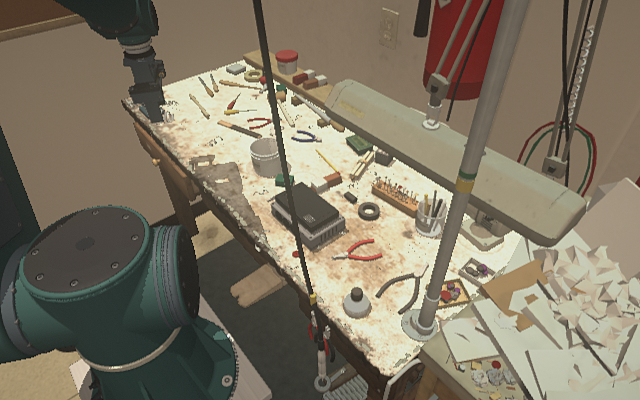

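View pics/top0.png

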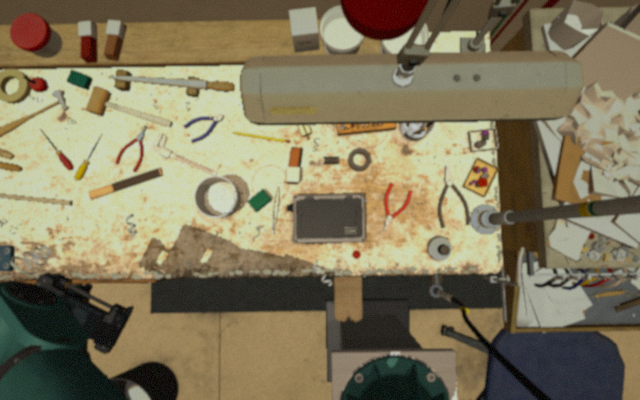

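View pics/wrist0.png

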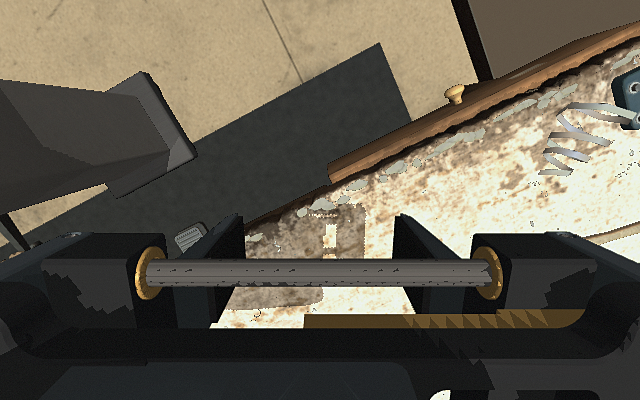

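The top view shows the box at about (329,218), cover dark; the scene view shows it at (308,215) with the lamp behind it. I'll zoom in for the corners.

Run:
```python
from h import *
c=load("top0.png");p=c["pixels"][180:270,270:390,::-1]
cv2.imwrite("pics/topz.png",cv2.resize(p,None,fx=6,fy=6,interpolation=cv2.INTER_CUBIC))
c2=load("scene0.png");p=c2["pixels"][165:265,250:390,::-1]
cv2.imwrite("pics/scz.png",cv2.resize(p,None,fx=5,fy=5,interpolation=cv2.INTER_CUBIC))
g=cv2.cvtColor(c["pixels"],cv2.COLOR_RGB2GRAY)
m=((g<75)).astype(np.uint8); m[:, :285]=0;m[:,375:]=0;m[:185]=0;m[250:]=0
n,l,s,ce=cv2.connectedComponentsWithStats(m)
i=1+np.argmax(s[1:,4]);print(s[i],ce[i])
cn,_=cv2.findContours((l==i).astype(np.uint8),cv2.RETR_EXTERNAL,cv2.CHAIN_APPROX_NONE)
r=cv2.minAreaRect(cn[0]);b=cv2.boxPoints(r);print(r);
for q in b: print(q,onz(c,*q,.078))
```

```text
[ 297  198   65   39 2201] [328.07905498 216.82326215]
((328.9999694824219, 217.0), (63.99999237060547, 37.99999237060547), -0.0)
[296.99997 236.     ] [0.44787477 0.23735025 0.078     ]
[296.99997 198.     ] [0.54128253 0.23638522 0.078     ]
[360.99997 198.     ] [0.53848695 0.07843158 0.078     ]
[360.99997 236.     ] [0.44522842 0.08078386 0.078     ]
```

View pics/topz.png

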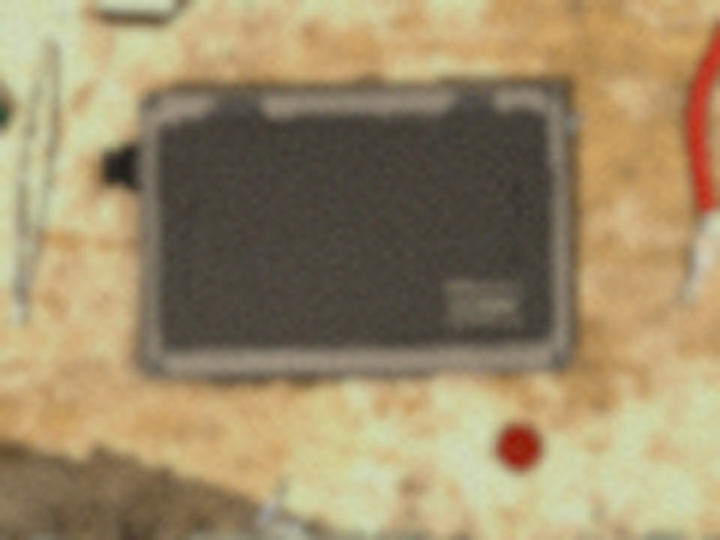

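View pics/scz.png

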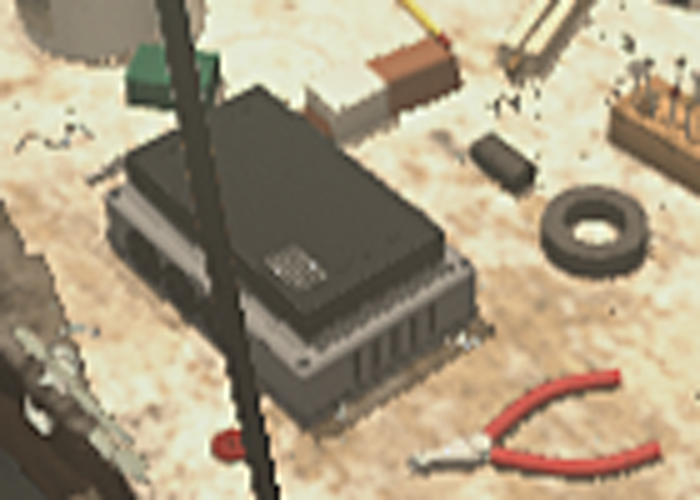

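Top zoom: cover black rectangle at px (297–361, 198–236), thumb pad at the front right corner, red disc in front at (356,254). Next I'll check the lamp's height and the tin's height, then plan the approach.

Run:
```python
from h import *
t=load("top0.png");s=load("scene0.png")
p=s["pixels"][70:200,230:470,::-1]
cv2.imwrite("pics/scl.png",cv2.resize(p,None,fx=3.3,fy=3.3,interpolation=cv2.INTER_CUBIC))
def tri(a,b):
    o1,d1=ray(t,*a);o2,d2=ray(s,*b)
    k=np.linalg.lstsq(np.c_[d1,-d2],o2-o1,rcond=None)[0]
    return o1+d1*k[0],o2+d2*k[1]
print("lamp L far/near",tri((243,66),(338,82)),tri((243,118),(326,104)))
print("lamp R near",tri((580,117),(558,243)))
print("tin rim left",tri((196,196),(251,146)), "rim right",tri((238,196),(279,147)))
for q in [(.54,.079,.078),(.54,.237,.078),(.446,.079,.078),(.446,.237,.078)]: print(proj(s,q))
```

```text
lamp L far/near (array([0.80065753, 0.33110304, 0.26942361]), array([0.77143559, 0.35162558, 0.26127403])) (array([0.70605575, 0.34202582, 0.21541018]), array([0.71238288, 0.33740089, 0.21629748]))
lamp R near (array([ 0.68872298, -0.3771507 ,  0.23466057]), array([ 0.68780831, -0.37621135,  0.2338239 ]))
tin rim left (array([0.55272046, 0.49310751, 0.05766618]), array([0.53318599, 0.50450379, 0.05936316])) rim right (array([0.54471691, 0.37323797, 0.11989519]), array([0.55356532, 0.36740087, 0.11948955]))
(np.float64(339.6610292060745), np.float64(210.32919546947156))
(np.float64(302.8496004423993), np.float64(180.96616576345187))
(np.float64(311.73224116449444), np.float64(227.23349641262809))
(np.float64(275.7584917727395), np.float64(195.38235086316578))
```

View pics/scl.png

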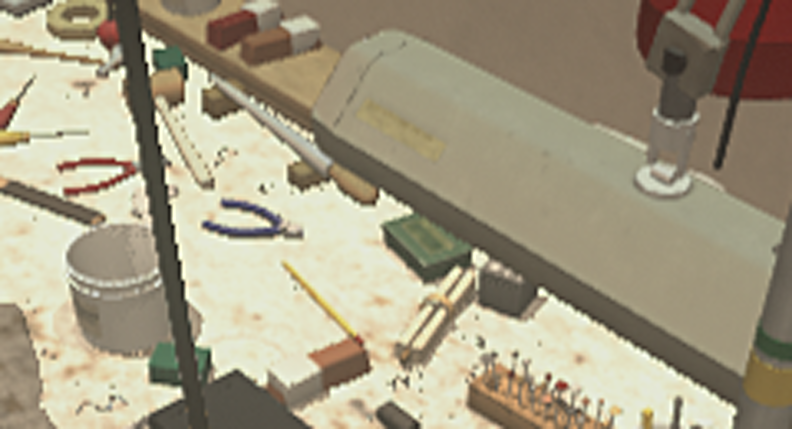

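>>> servo_tool(targets=[0,0,-0.2,-1,1,0,0,-0.2,-1,1,0,0,-0.2,-1,1,0,0,0,-1,1,0,0,0,-1,1,0,0,0,-0.14,1,-0.2,-0.95,0,0,1,-0.2,-0.95,0,0,1,-0.2,-0.95,0,0,1,-0.2,-0.95,0,0,1,-0.2,-0.95,0,0,1,-0.2,-0.95,0,0,1,-0.2,-0.95,0,0,1,-0.2,-0.9,0,0,1,-0.2,-0.9,0,0,1,0,0,0,0,1,0,0,0,0,1])

```text
time: 2.28
tcp_pos: [0.3974, 0.2013, 0.244]
tool_rot: [0.031, 3.141, 0.0]
wrist_force: [-0.5, 0.4, 0.1]
grip_width: 0.0004
```

Run:
```python
from h import *
s=sense();print(s["time"],s["tcp_pos"],s["tool_rot"],s["joint_positions"],s["wrist_force"])
snap("wrist","w1.png");snap("scene","s1.png")
```

```text
2.275 [0.3973808  0.20126451 0.24402481] [3.12173594e-02 3.14125869e+00 3.81187092e-04] [ 4.16396076e-01 -8.38378468e-02  2.21120529e+00  1.73168708e-04
  1.01396203e+00 -1.13461670e+00] [-0.52763753  0.40227754  0.05784141]
```

View pics/w1.png

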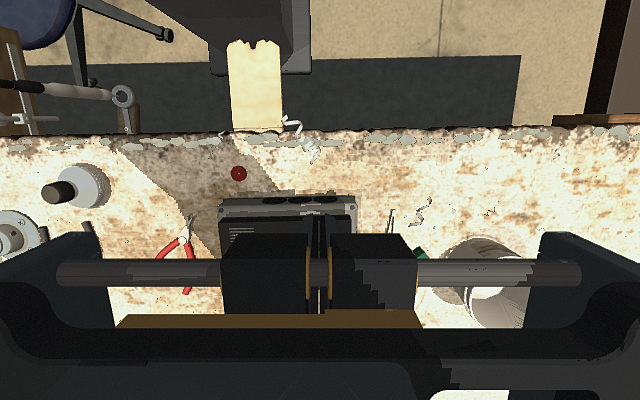

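View pics/s1.png

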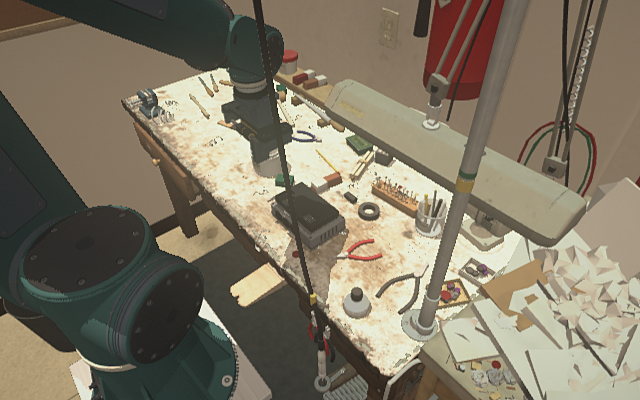

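Wrist view: box front edge at v≈205–215, u≈218–357, thumb pad at (238,235); fingers hide the rest. Zoom for the cover's front edge.

Run:
```python
from h import *
w=load("w1.png");p=w["pixels"][185:275,200:370,::-1]
cv2.imwrite("pics/w1z.png",cv2.resize(p,None,fx=4.6,fy=4.6,interpolation=cv2.INTER_CUBIC))
for q in [(.446,.079,.078),(.446,.237,.078),(.435,.07,.05),(.435,.25,.05)]: print(proj(w,q))
```

```text
(np.float64(217.5278404388274), np.float64(225.32915104309433))
(np.float64(349.29924158949257), np.float64(222.82497733639605))
(np.float64(216.7025740828778), np.float64(209.7638301761857))
(np.float64(357.3143573158929), np.float64(207.06543051425692))
```

View pics/w1z.png

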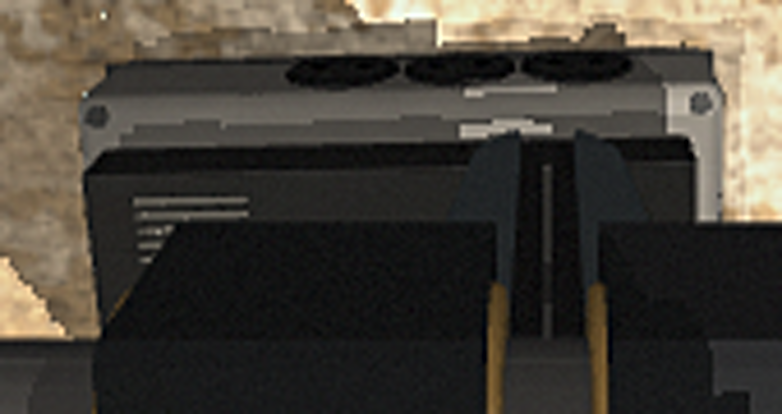

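Run:
```python
from h import *
w=load("w1.png");L=onz(w,219.1,222.4,.078);Rr=onz(w,350,219.3,.078)
print(L,Rr,np.linalg.norm(L-Rr),np.degrees(np.arctan2(-(Rr-L)[0],(Rr-L)[1])))
print("boxedge",onz(w,217.5,204.5,.05),onz(w,356,201.,.05))
for dx in(-.016,.016):
  for dy in (-.0135,0,.0135): print(dx,dy,proj(w,np.array([.3974-dx,.2013+dy,.244])))
```

```text
[0.44232654 0.08127602 0.078     ] [0.44156005 0.23780496 0.078     ] 0.15653081225305787 0.28056229434580715
boxedge [0.42801411 0.07177005 0.05      ] [0.4269127 0.2482165 0.05     ]
-0.016 -0.0135 (np.float64(298.4327095291864), np.float64(264.80605878384563))
-0.016 0 (np.float64(319.7694837223646), np.float64(264.4110409436551))
-0.016 0.0135 (np.float64(341.11714860929067), np.float64(264.01582147887586))
0.016 -0.0135 (np.float64(296.4799424427217), np.float64(216.78373436026084))
0.016 0 (np.float64(318.7918412561329), np.float64(216.35784103991503))
0.016 0.0135 (np.float64(341.11564937121284), np.float64(215.93172039279287))
```

Cover front edge is about x≈0.443, spanning y≈0.08–0.238, so the box centre is about (0.492, 0.159). Next I move above the left part of the front edge and descend.

>>> servo_tool(targets=[-0.43,0,0.5,0,1,-0.43,0,0.5,0,1,0,0,0.5,0,1,0,0,0.5,0,1,0,0,0.5,0,1,0,0,0.3,0,1,0,0,0.2,0,1,0,0,0,0,1,0,0,0,0,1])

```text
time: 3.5
tcp_pos: [0.4407, 0.2005, 0.0945]
tool_rot: [0.029, 3.141, 0.001]
wrist_force: [-1.1, -0.2, 0.1]
grip_width: 0.0002
```

>>> servo_tool(targets=[0,0,0.1,0,1,0,0,0.1,0,1,0,0,0.1,0,1,0,0,0,0,1,0,0,0,0,1])

```text
time: 4.12
tcp_pos: [0.4402, 0.2002, 0.0789]
tool_rot: [-0.029, -3.141, 0.0]
wrist_force: [0.5, 0.4, 0.2]
grip_width: 0.0003
```

Run:
```python
from h import *
snap("scene","s2.png");snap("wrist","w2.png")
c=load("s2.png");p=c["pixels"][140:265,240:390,::-1]
cv2.imwrite("pics/s2z.png",cv2.resize(p,None,fx=4.5,fy=4.5,interpolation=cv2.INTER_CUBIC))
```

```text
(no output)
```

View pics/s2z.png

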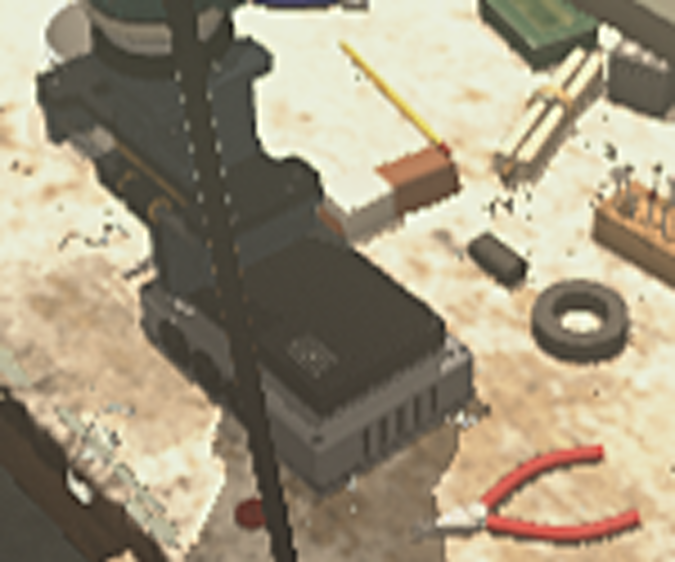

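View pics/w2.png

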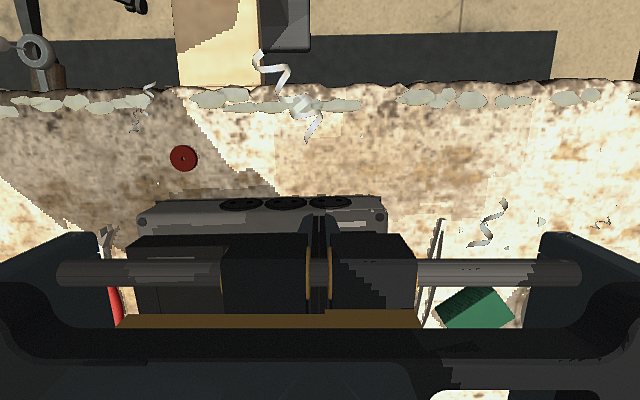

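The fingertips stand on the front edge at (318,215) in the wrist view, just at contact. I'll press gently and watch the force.

>>> servo_tool(targets=[0,0,0.03,0,1,0,0,0.03,0,1,0,0,0,0,1])

```text
time: 4.6
tcp_pos: [0.4402, 0.2003, 0.0758]
tool_rot: [-0.029, -3.141, 0.0]
wrist_force: [-1.4, 0.4, 2.4]
grip_width: 0.0002
```

>>> servo_tool(targets=[0,0,0.02,0,1,0,0,0.02,0,1,0,0,0,0,1])

```text
time: 4.97
tcp_pos: [0.4403, 0.2002, 0.0738]
tool_rot: [-0.029, -3.141, 0.0]
wrist_force: [-2.4, -0.0, 2.5]
grip_width: 0.0008
```

>>> servo_tool(targets=[0,0,0.02,0,1,0,0,0,0,1])

```text
time: 5.22
tcp_pos: [0.4403, 0.2002, 0.0729]
tool_rot: [-0.029, -3.141, 0.0]
wrist_force: [-1.1, -0.1, 2.3]
grip_width: 0.0003
```

>>> servo_tool(targets=[0,0,0.02,0,1,0,0,0,0,1])

```text
time: 5.48
tcp_pos: [0.4404, 0.2003, 0.0724]
tool_rot: [-0.029, -3.141, 0.0]
wrist_force: [-5.4, -1.8, 16.6]
grip_width: 0.0003
```

>>> servo_tool(targets=[0,0,0.01,0,1,0,0,0,0,1])

```text
time: 5.72
tcp_pos: [0.4404, 0.2004, 0.0722]
tool_rot: [-0.029, -3.141, 0.0]
wrist_force: [-9.2, -2.9, 23.5]
grip_width: 0.0005
```

That is the hard stop (23 N). Now I release quickly upward and back.

>>> servo_tool(targets=[0,0,-0.6,0,1,0.1,0,-1,0,1,0.2,0,-1,0,1,0.2,0,-1,0,1,0.2,0,-0.3,0,1,0,0,0,0,1,0,0,0,0,1,0,0,0,0,1,0,0,0,0,1])

```text
time: 6.85
tcp_pos: [0.4052, 0.2008, 0.2656]
tool_rot: [-0.029, -3.14, 0.001]
wrist_force: [-1.2, 0.2, -0.3]
grip_width: 0.0004
```

Run:
```python
from h import *
s=sense();print(s["tcp_pos"],s["joint_positions"])
for n in ("scene","top","wrist"): snap(n,n+"3.png")
c=load("scene3.png");p=c["pixels"][120:265,240:400,::-1]
cv2.imwrite("pics/s3z.png",cv2.resize(p,None,fx=4,fy=4,interpolation=cv2.INTER_CUBIC))
c=load("top3.png");p=c["pixels"][150:270,260:400,::-1]
cv2.imwrite("pics/t3z.png",cv2.resize(p,None,fx=5,fy=5,interpolation=cv2.INTER_CUBIC))
```

```text
[0.40518293 0.20075481 0.26556826] [ 4.08465774e-01 -9.85833684e-02  2.18126280e+00 -1.77376732e-06
  1.06045636e+00 -1.14393643e+00]
```

View pics/s3z.png

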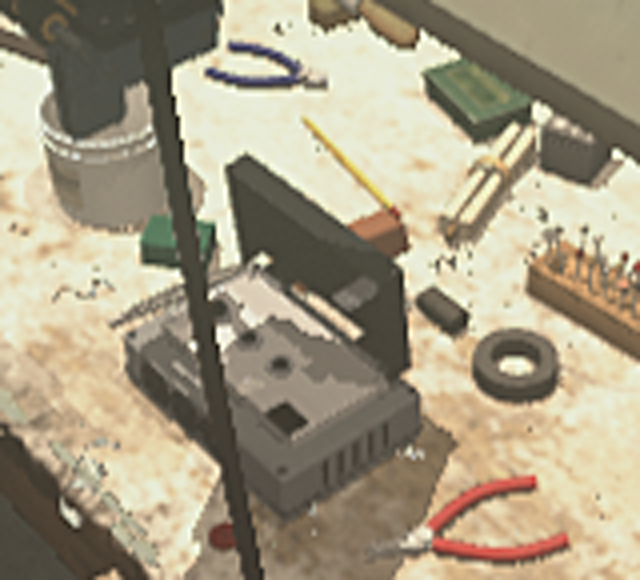

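View pics/t3z.png

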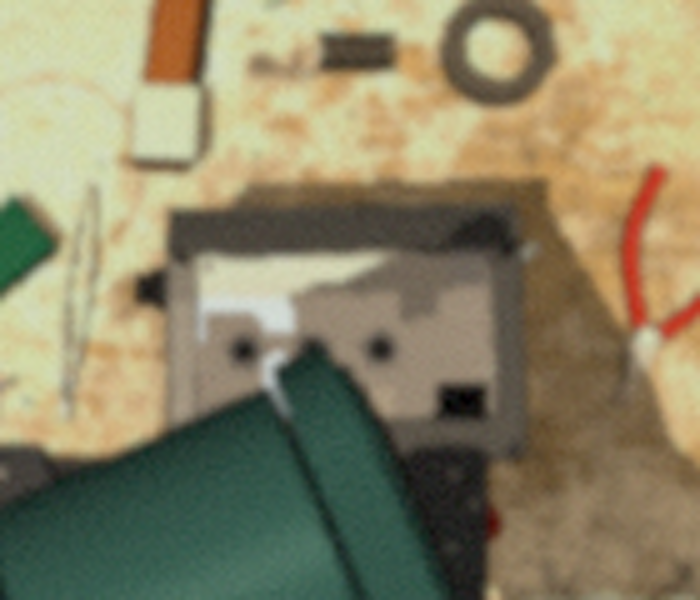

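View pics/wrist3.png

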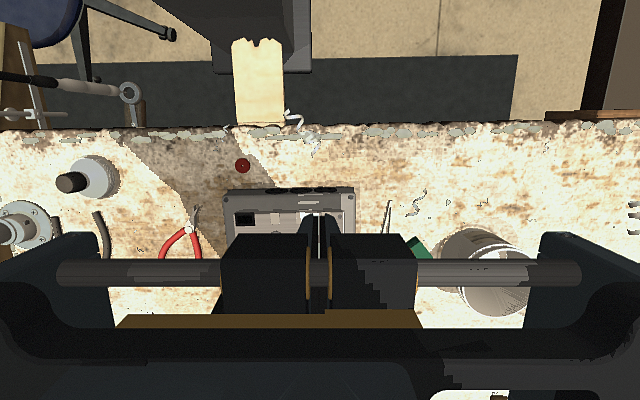

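The cover is open. The top view shows three buttons at zoom (243,349), (313,345) and (378,348), but the arm hides too much to judge their height. I'll step aside to the left for an oblique view.

>>> servo_tool(targets=[0,0.8,0,0,1,0,0.8,0,0,1,-0.3,0.8,0,0,1,-0.4,0.8,0.4,0,1,-0.4,0,0.8,0,1,0,0,0.8,0,1,0,0,0.2,0,1,0,0,0,0,1,0,0,0,0,1])

```text
time: 8.12
tcp_pos: [0.4639, 0.3604, 0.1581]
tool_rot: [0.029, 3.14, 0.002]
wrist_force: [-0.5, -0.3, 0.7]
grip_width: 0.0005
```

Run:
```python
from h import *
for n in ("scene","top","wrist"): snap(n,n+"4.png")
c=load("scene4.png");p=c["pixels"][170:240,260:350,::-1]
cv2.imwrite("pics/s4z.png",cv2.resize(p,None,fx=7,fy=7,interpolation=cv2.INTER_CUBIC))
c=load("top4.png");p=c["pixels"][180:260,280:380,::-1]
cv2.imwrite("pics/t4z.png",cv2.resize(p,None,fx=7,fy=7,interpolation=cv2.INTER_CUBIC))
```

```text
(no output)
```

View pics/s4z.png

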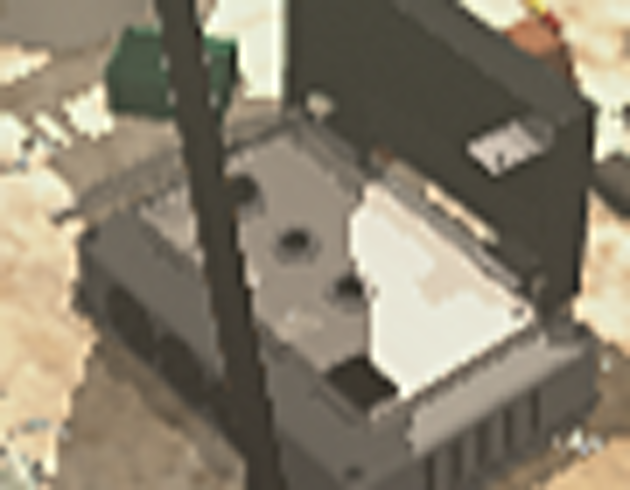

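View pics/t4z.png

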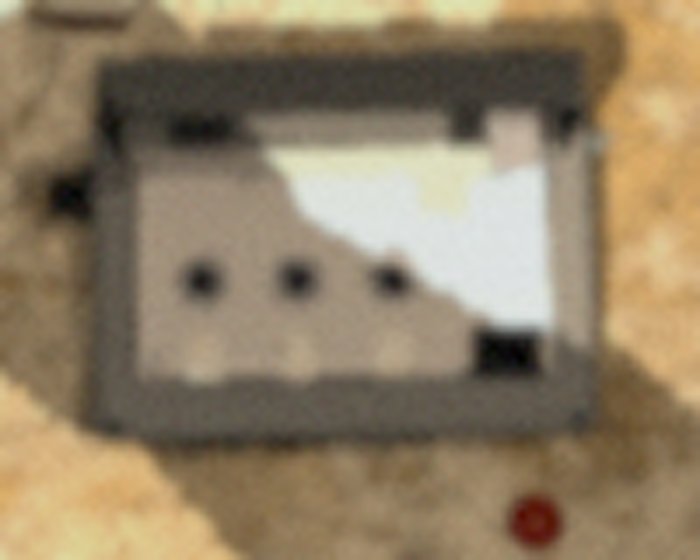

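View pics/wrist4.png

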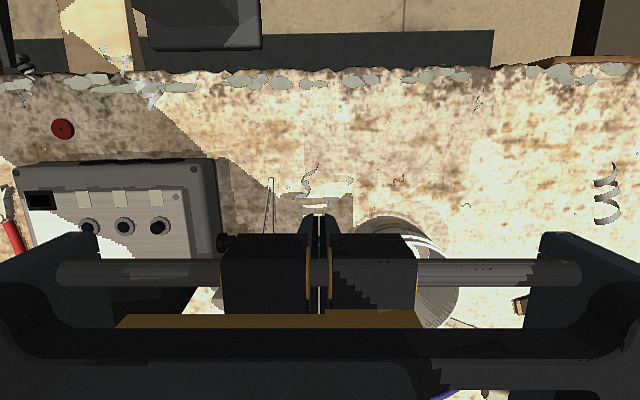

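Run:
```python
from h import *
c=load("wrist4.png");p=c["pixels"][180:250,60:190,::-1]
p=cv2.convertScaleAbs(p,alpha=1.6,beta=20)
cv2.imwrite("pics/w4z.png",cv2.resize(p,None,fx=6,fy=6,interpolation=cv2.INTER_CUBIC))
```

```text
(no output)
```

View pics/w4z.png

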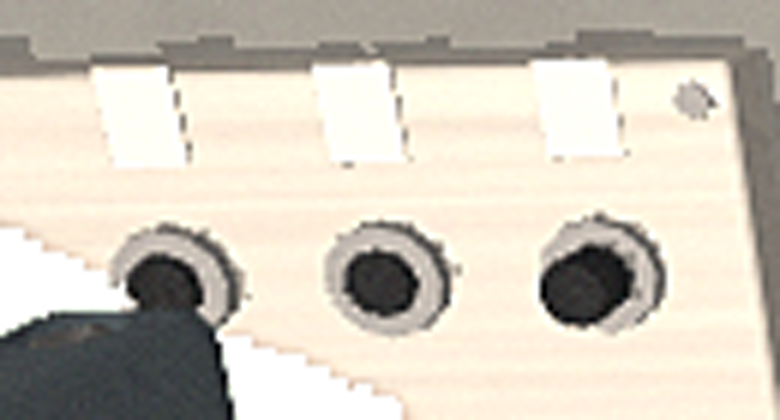

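The wrist zoom is clear: the rightmost button, px (156,228), at the y=+50 place, projects well over its collar. The other two sit low.

Run:
```python
from h import *
w=load("wrist4.png");t=load("top4.png");s=load("scene4.png")
print("w collar",onz(w,160.5,225.8,.063),onz(w,124.7,226.5,.063),"w top",onz(w,60+578/6,180+288/6,.0705))
for u,v,z in((308.9,220.3,.0705),(322.6,219.9,.0645),(336,220,.0645)):print("top",onz(t,u,v,z))
for u,v,z in((240,192,.068),(295,241,.0645),(350,287,.0645)):print("sc",onz(s,260+u/7,170+v/7,z))
print("cover top edge (top view)",onz(t,280+105/7,180+60/7,.158),onz(t,280+580/7,180+60/7,.158))
print("cover lower/front",onz(t,280+105/7,180+110/7,.158),onz(t,280+105/7,180+110/7,.07))
```

```text
w collar [0.48646433 0.21014614 0.063     ] [0.48652726 0.17619766 0.063     ] w top [0.48582354 0.21021878 0.0705    ]
top [0.48603716 0.20806043 0.0705    ]
top [0.4866632  0.17422886 0.0645    ]
top [0.48584005 0.14089575 0.0645    ]
sc [0.48575466 0.2063277  0.068     ]
sc [0.48715741 0.17291831 0.0645    ]
sc [0.48746237 0.1389288  0.0645    ]
cover top edge (top view) [0.55568898 0.23467997 0.158     ] [0.55292012 0.07998198 0.158     ]
cover lower/front [0.53931684 0.23484149 0.158     ] [0.54781421 0.24191513 0.07      ]
```

Three views agree: button at (0.486, 0.208). Box centre ≈ (0.490, 0.158), hinge x ≈ 0.535. I'll press with the TCP ~8 mm short in x, to stay clear of the open cover.

>>> servo_tool(targets=[-0.06,-0.8,0,0,1,-0.06,-0.8,0,0,1,-0.06,-0.8,0,0,1,-0.06,-0.64,0,0,1,-0.04,0,0,0,1,0,0,0.5,0,1,0,0,0.5,0,1,0,0,0.4,0,1,0,0,0.1,0,1,0,0,0,0,1,0,0,0,0,1])

```text
time: 9.65
tcp_pos: [0.475, 0.208, 0.0823]
tool_rot: [0.028, 3.14, 0.001]
wrist_force: [0.2, -0.2, 1.0]
grip_width: 0.0005
```

Run:
```python
from h import *
snap("scene","s5.png")
c=load("s5.png");p=c["pixels"][130:240,250:350,::-1]
cv2.imwrite("pics/s5z.png",cv2.resize(p,None,fx=5,fy=5,interpolation=cv2.INTER_CUBIC))
```

```text
(no output)
```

View pics/s5z.png

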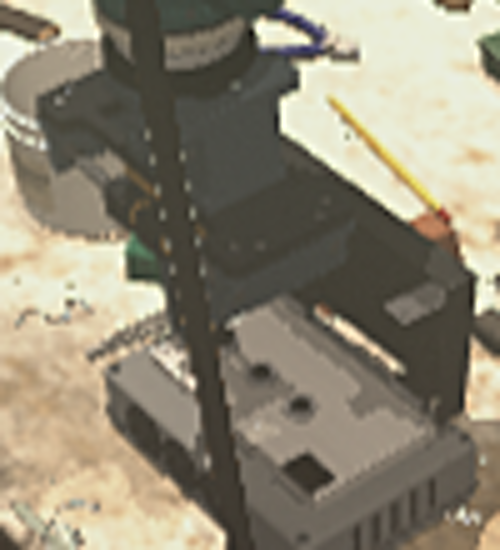

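The fingers are above the left button at zoom (215,330), clear of the cover. I'll nudge x by +3 mm and press in steps.

>>> servo_tool(targets=[-0.07,0,0.1,0,1,0,0,0.08,0,1,0,0,0.04,0,1,0,0,0,0,1])

```text
time: 10.2
tcp_pos: [0.4779, 0.2075, 0.0703]
tool_rot: [-0.029, -3.141, 0.0]
wrist_force: [-0.3, 1.2, -0.2]
grip_width: 0.0007
```

>>> servo_tool(targets=[0,0,0.04,0,1,0,0,0.04,0,1,0,0,0,0,1])

```text
time: 10.58
tcp_pos: [0.4779, 0.2076, 0.0663]
tool_rot: [-0.029, -3.141, 0.0]
wrist_force: [-0.5, 0.5, -0.6]
grip_width: 0.0003
```

>>> servo_tool(targets=[0,0,0.02,0,1,0,0,0,0,1])

```text
time: 10.82
tcp_pos: [0.4779, 0.2076, 0.0654]
tool_rot: [-0.029, -3.141, 0.0]
wrist_force: [0.0, 0.6, 0.7]
grip_width: 0.0002
```

>>> servo_tool(targets=[0,0,0.02,0,1])

```text
time: 10.95
tcp_pos: [0.478, 0.2076, 0.0645]
tool_rot: [0.029, 3.141, 0.0]
wrist_force: [-2.4, -0.7, 9.5]
grip_width: 0.0004
```

>>> servo_tool(targets=[0,0,0.02,0,1])

```text
time: 11.08
tcp_pos: [0.4781, 0.2077, 0.064]
tool_rot: [-0.029, -3.141, 0.0]
wrist_force: [-8.0, -3.1, 24.6]
grip_width: 0.0004
```

>>> servo_tool(targets=[0,0,0,0,1])

```text
time: 11.2
tcp_pos: [0.4781, 0.2076, 0.0641]
tool_rot: [-0.029, -3.141, 0.0]
wrist_force: [-6.2, -2.1, 18.0]
grip_width: 0.0005
```

The button hits its hard stop at z≈0.0643, as expected for fully in. I'll retreat to the oblique view and verify.

>>> servo_tool(targets=[0,0,-0.6,0,1,0,0,-0.8,0,1,0.06,0.2,-0.5,0,1,0.06,0.8,0,0,1,0.06,0.8,0,0,1,0.06,0.8,0,0,1,0.04,0.44,0,0,1,0,0,0,0,1,0,0,0,0,1])

```text
time: 12.32
tcp_pos: [0.4666, 0.3589, 0.1581]
tool_rot: [-0.029, -3.141, 0.001]
wrist_force: [0.4, -0.4, 0.1]
grip_width: 0.0004
```

Run:
```python
from h import *
snap("wrist","w6.png");snap("top","t6.png");snap("scene","s6.png")
c=load("w6.png");p=c["pixels"][180:250,60:190,::-1]
p=cv2.convertScaleAbs(p,alpha=1.6,beta=20)
cv2.imwrite("pics/w6z.png",cv2.resize(p,None,fx=6,fy=6,interpolation=cv2.INTER_CUBIC))
```

```text
(no output)
```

View pics/w6z.png

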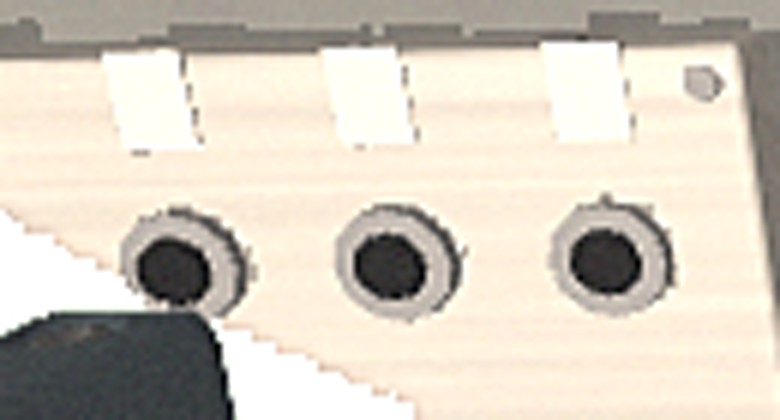

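View pics/t6.png

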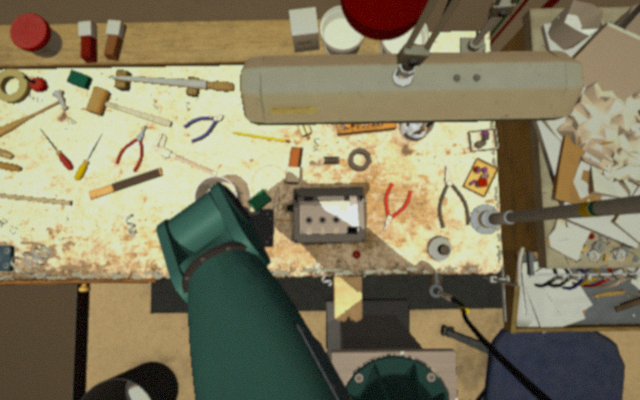

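All three buttons are now low and concentric in their collars. Next I go behind the cover: up, back beside it, then across at (0.59, 0.20).

>>> servo_tool(targets=[0,0,-0.7,0,1,-0.8,0,0,0,1,-0.8,0,0,0,1,-0.8,0,0,0,1,-0.1,-0.8,0,0,1,0,-0.8,0,0,1,0,-0.8,0,0,1,0,-0.7,0,0,1,0,0,0,0,1,0,0,0,0,1])

```text
time: 13.72
tcp_pos: [0.589, 0.2024, 0.1936]
tool_rot: [0.03, 3.141, 0.0]
wrist_force: [0.6, -0.5, 0.1]
grip_width: 0.0005
```

Run:
```python
from h import *
s=sense();print(s["tcp_pos"],s["wrist_force"])
snap("wrist","w7.png");snap("top","t7.png");snap("scene","s7.png")
c=load("s7.png");p=c["pixels"][60:240,220:400,::-1]
cv2.imwrite("pics/s7z.png",cv2.resize(p,None,fx=3.3,fy=3.3,interpolation=cv2.INTER_CUBIC))
```

```text
[0.58902332 0.20242643 0.19361543] [ 0.58431298 -0.54124545  0.14076483]
```

View pics/s7z.png

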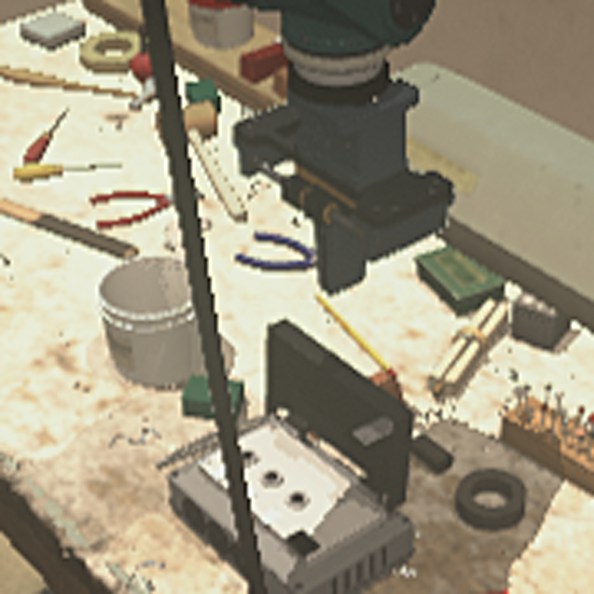

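View pics/w7.png

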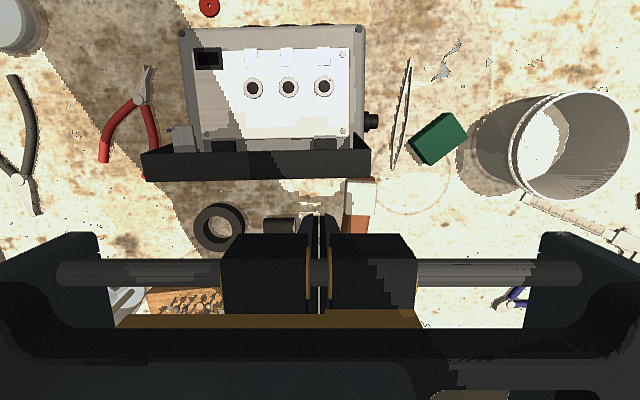

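Fingers are behind the open cover (cover's back edge at v≈180, fingertips at (318,215)), with the lamp well clear. I descend, then follow the hinge arc for the first part of the push.

>>> servo_tool(targets=[0,0,0.6,0,1,0,0,0.55,0,1,0,0,0,0,1,0.18,0,0,0,1,0.18,0,0,0,1,0.27,0,-0.06,0,1,0.27,0,-0.06,0,1,0.23,0,0.06,0,1,0.23,0,0.06,0,1,0,0,0,0,1])

```text
time: 15.12
tcp_pos: [0.5198, 0.2038, 0.1355]
tool_rot: [-0.028, -3.14, 0.0]
wrist_force: [-0.0, 0.6, 1.6]
grip_width: 0.0003
```

Run:
```python
from h import *
snap("wrist","w8.png");snap("scene","s8.png")
c=load("s8.png");p=c["pixels"][60:240,220:400,::-1]
cv2.imwrite("pics/s8z.png",cv2.resize(p,None,fx=3.3,fy=3.3,interpolation=cv2.INTER_CUBIC))
```

```text
(no output)
```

View pics/s8z.png

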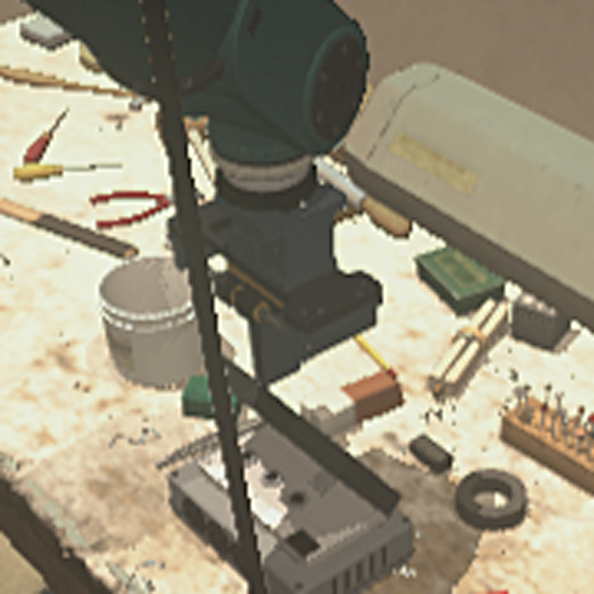

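View pics/w8.png

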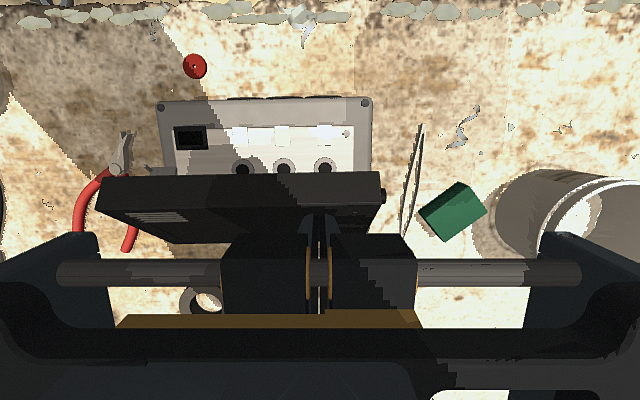

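Cover is about half closed, with the fingers on its outer face at (318,215) and low force. I continue along the arc.

>>> servo_tool(targets=[0.2,0,0.12,0,1,0.2,0,0.12,0,1,0.16,0,0.18,0,1,0.16,0,0.18,0,1,0.2,0,0.14,0,1,0.2,0,0.14,0,1,0.16,0,0.06,0,1,0.16,0,0.06,0,1,0,0,0,0,1])

```text
time: 16.35
tcp_pos: [0.448, 0.205, 0.0857]
tool_rot: [-0.028, -3.14, 0.001]
wrist_force: [-1.9, -0.2, 2.3]
grip_width: 0.0
```

Run:
```python
from h import *
snap("wrist","w9.png");snap("scene","s9.png")
c=load("s9.png");p=c["pixels"][110:260,240:390,::-1]
cv2.imwrite("pics/s9z.png",cv2.resize(p,None,fx=4,fy=4,interpolation=cv2.INTER_CUBIC))
```

```text
(no output)
```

View pics/s9z.png

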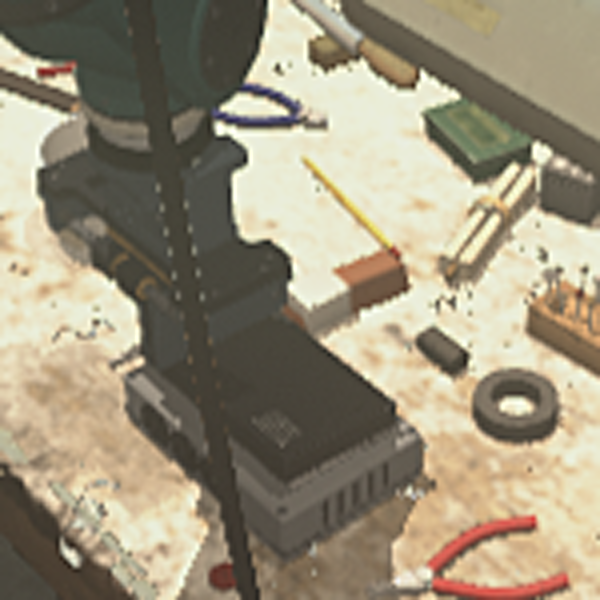

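View pics/w9.png

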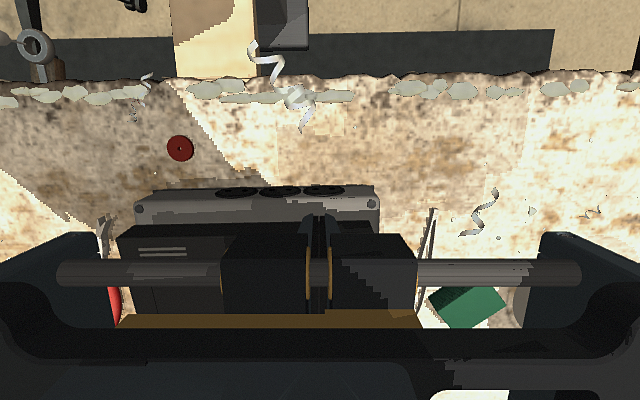

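Nearly shut, with the fingers at the front edge. I shift slightly forward and press down to the stop (previously TCP z≈0.0724).

>>> servo_tool(targets=[0.1,0,0.06,0,1,0.04,0,0.06,0,1,0,0,0.06,0,1,0,0,0.03,0,1,0,0,0,0,1])

```text
time: 17.08
tcp_pos: [0.4416, 0.2051, 0.0752]
tool_rot: [-0.029, -3.141, 0.0]
wrist_force: [-1.4, -0.9, 2.7]
grip_width: 0.0005
```

>>> servo_tool(targets=[0,0,0.03,0,1,0,0,0,0,1])

```text
time: 17.32
tcp_pos: [0.4418, 0.2052, 0.0738]
tool_rot: [-0.029, -3.141, 0.0]
wrist_force: [-1.5, -0.8, 1.8]
grip_width: 0.0003
```

>>> servo_tool(targets=[0,0,0.02,0,1,0,0,0,0,1])

```text
time: 17.58
tcp_pos: [0.4418, 0.2052, 0.0729]
tool_rot: [-0.029, -3.141, 0.0]
wrist_force: [-2.7, 0.3, 2.4]
grip_width: 0.0005
```

>>> servo_tool(targets=[0,0,0.02,0,1,0,0,0,0,1])

```text
time: 17.82
tcp_pos: [0.442, 0.2053, 0.0725]
tool_rot: [-0.029, -3.141, 0.0]
wrist_force: [-7.9, -2.6, 18.7]
grip_width: 0.0005
```

>>> servo_tool(targets=[0,0,0.01,0,1,0,0,0,0,1])

```text
time: 18.08
tcp_pos: [0.442, 0.2053, 0.0723]
tool_rot: [-0.029, -3.141, 0.0]
wrist_force: [-9.0, -2.1, 25.1]
grip_width: 0.0002
```

Hard stop again (25 N). I release and check.

>>> servo_tool(targets=[0,0,-0.3,0,1,0.1,0,-0.8,0,1,0.1,0,-0.8,0,1,0.1,0.4,-0.8,0,1,0,0.8,-0.3,0,1,0,0.8,0,0,1,0,0.8,0,0,1,0,0,0,0,1,0,0,0,0,1,0,0,0,0,1,0,0,0,0,1])

```text
time: 19.45
tcp_pos: [0.4296, 0.3448, 0.2215]
tool_rot: [0.03, 3.141, 0.0]
wrist_force: [0.3, 0.9, -0.2]
grip_width: 0.0008
```

Run:
```python
from h import *
snap("top","t10.png");snap("scene","s10.png")
a=load("s10.png")["pixels"][165:265,250:390,::-1];b=load("t10.png")["pixels"][180:270,270:390,::-1]
cv2.imwrite("pics/z10.png",np.vstack([cv2.resize(a,(450,320)),cv2.resize(b,(450,270))]))
x=load("scene0.png")["pixels"];y=load("s10.png")["pixels"]
print(np.abs(x.astype(int)-y)[185:240,300:345].mean())
```

```text
5.40996632996633
```

View pics/z10.png

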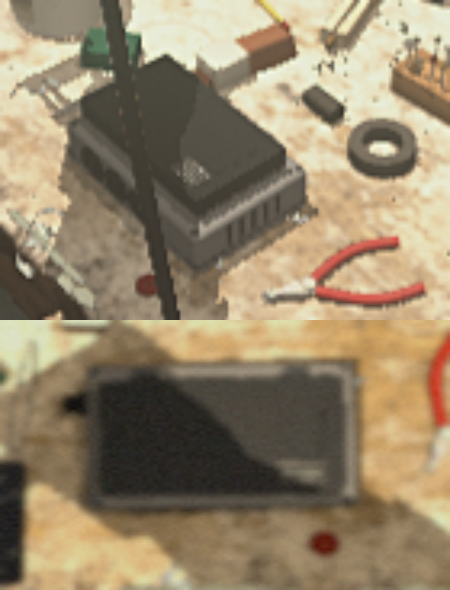

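The cover is still shut 1.2 s after release, and the loose things look unmoved. I'm handing in.

```bash
python3 -c "
from h import *
print(sign_off())"
```

```text
the job is handed in; nothing more can be done
None
```

The tripped breaker is reset and the cover is latched shut again. The job was handed in after about 19.6 s.

- **Opening:** I pressed the cover's front edge once to its stop, at about 23 N, and it sprang open.
- **Breaker:** The button at the y = +50 mm place was the only one standing out. I pressed it until it stopped at z ≈ 0.064 m, where a fully-in button should be. A second close view showed all three buttons low.
- **Closing:** I pushed the cover round its hinge from behind and pressed it to the stop, at about 25 N. It was still shut 1.2 s after release in both the scene and top views.

In those last views the loose things near the box looked unmoved; I only compared them by eye. No check failed. The camera views first disagreed by about 4 mm on where the cover's front edge was. On the button's position they agreed to within about 4 mm.

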